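# Load a block into the leaf drill jig

### The job

Load the hardwood block into the drill jig without grasping it: with one fingertip press down the jig's sprung thumb bar to hold the bush plate open, and meanwhile with the other fingertip push the block along the bed, under the plate, until it is fully home against the end stop. Then take the hand away so that the plate closes by itself onto the block. Do not lift the block off the bed, and leave the other things on the bench where they are.

Things in the scene. Friction and masses are not known exactly. Their poses are not given: they have to be found in the camera images.
- jig: Drill jig, fixed to the bench: plywood board 260 x 142 x 12 mm with an aluminium bed, top of the bed at z 18 mm. Origin at bench level; +x is the direction in which the block is fed, +y the side of the thumb bar, z up. 'Jig x, y, z' below are mm from this origin. Board: x -135 to 125, y -68 to 74.
- home (a point): Fixed point on the bed (jig x 55, y -22.5, z 18) where the block's origin lies when it is home. It is on the middle line of a 63 mm wide channel along x between two steel fences, tops at z 30: back fence y 9 to 17, front fence y -64 to -54.
- stop_face (a point): Middle of the end stop's face across the channel, jig x 105, y -22.5; the stop's top is at z 40. The block's leading end must come against it.
- shaft_axis (a point): Fixed point on the shaft's axis beside the thumb bar (jig x -52, y 25, z 48). The 8 mm steel shaft lies along jig x over the whole jig, in bearing blocks at x -136 to -119, 19 to 33 and 108 to 122 (y 15 to 35, their feet to y 55 below z 20, tops at z 58). Fingers can straddle shaft and bearings: one over the thumb bar, the other in the channel.
- plate_shaft (a joint): Angle of shaft, bush plate and thumb bar (rad), grows as the bar is pressed down. 0: sprung shut on its stud, too low for the block. 0.16: plate flat on the block's top. Above 0.22 the block passes under it; 0.35 to 0.45 is comfortable; stop at 0.60. Spring 0.30 N m/rad, about 0.12 N m at 0, 0.24 at 0.40: 5 to 9 N on the bar hold it open; let go, it springs shut.
- bush_plate: Hinged aluminium plate with two steel drill bushes, 5 mm thick, over the channel at the stop end: jig x 40 to 102, from the shaft 86 mm towards -y. Origin on the shaft's axis at jig x 0. Its outer edge is about 12 mm lower than the block's top when shut and rises to about z 75 at 0.45 rad.
- thumb_bar: Flat dark steel press bar on the shaft at the loading end, 132 mm long (jig x -118 to 14), from 18 to 60 mm beside the axis (jig y 43 to 85), with a rolled outer edge. Origin on the shaft's axis at jig x 0. It slopes down away from the shaft by 0.12 rad at joint 0, by 0.52 rad at 0.40. A finger can slide along it while pressing it.
- bar_mid (a point): Middle of the thumb bar's upper face, moving with it: 40 mm beside the axis (jig x -52, y 65); z 45 mm with the plate shut, about z 30 at 0.40 rad.
- block: Rosewood block 60 x 100 x 28 mm, about 0.14 kg; origin at the centre of its underside, its y axis along its length. It lies lengthwise in the channel (bottom z 18, top z 46), 1.5 mm play each side, leading end 7 to 35 mm short of the plate. Home: origin at jig x 55, trailing end at x 5. A finger pushes the trailing end face, off the middle is fine: the fences guide it.
- oil_bottle: Small brown bottle with a black cap, 37 mm across, 78 mm high, standing beyond the end stop; bystander. Origin under its centre.
- spare_offcut: Small rosewood offcut, 28 x 60 x 16 mm, lying beyond the front fence; bystander. Origin under its centre.
- finger_plane: Small brass finger plane, 22 x 87 x 30 mm, lying on the thumb-bar side of the jig; bystander. Origin under its centre.
Things that resemble listed ones, but are neither listed nor needed, are in the scene too. There is more than one size of the block; the job needs the smaller.

How it is judged:
By the outcome, as a careful person would: the job done as asked, in the order asked, and still so for the second after the job is handed in, with the robot touching nothing.
It also fails if it takes over 35 s, if anything falls off the work surface, if the arm or the gripper's body presses on something with over 40 N, if the wrist force passes 120 N, or if a joint passes its speed limit or range.

### The arm

A 6-joint arm with a two-finger parallel gripper is mounted at the origin on the work surface; the furniture and walls round the work are solid. World frame = base frame: x ahead of the robot, y to its left, z up, the work surface at z = 0. Lengths are in mm, angles in rad, forces in N, time in s.
With the tool pointing down it reaches from about 250 to 775 mm from the base axis. Payload 8.9 kg.
Tool frame: the origin (TCP) lies midway between the tips of the shut fingers; the grasp point (between the pads) lies ctrl.pinch_z behind it (ctrl.pinch_z is the distance from the TCP to the grasp point, in mm); z points along the fingers, y is the line along which they close (so a half turn about z gives the same grasp; the last joint's range is limited). The gripper opens to 85 mm and grips with 20 to 120 N. Pads are 22 mm wide; open, the fingers measure 114 mm over their backs; the gripper's body (76 mm by 85 mm) begins 54 mm behind the grasp point. The pads swing forward as they close: fully open they stand 13 mm farther back than shut.
Start: joints at [-1.341, 0.291, -0.153, 1.127, 0, 1.431], TCP at [189.262, -489.697, 231.305] pointing down, gripper open.
Joint ranges: [-2.52, 2.52], [-0.91, 1.74], [-1.3, 1.37], [-1.96, 2.02], [-1.52, 1.47], [-3.14, 3.14]. Speed limits (rad/s): [2.22, 2.22, 2.79, 3.14, 3.14, 3.14].

### API

Orientations are given as a unit quaternion [w, x, y, z].
In Python, from plant import ctrl gives the robot as it stands.
- The arm moves only by the shell command python3 -m pendant 'ROWS' [OPENING]. ROWS is JSON, one flat list of numbers, 4 for each row, row after row: the shift along the tool's x, y, z in m, then the turn about the tool's z in degrees. In form: [tx, ty, tz, yaw, tx, ty, tz, yaw, ...]. A call has 1 to 20 rows; each row is the pose to reach, as a shift and turn from the pose commanded when the call began, along the tool's axes at that moment; what a row does not reach only later rows make up. A row lasts 1/8 s, in which the tool goes at most 62.5 mm and 10.7 degrees, less where a joint would pass 70% of its speed; a pose out of reach is approached as far as the arm can. A call with a gripper value outside its range is refused whole. OPENING is the finger opening in m, from 0 to 0.0854, set as the call begins (- or left out, the last holds). The fingers move at their own pace and stop on an object; the grip force is fixed at half the most. Time passes only in rows, so rows that repeat a pose let the fingers close. It gives the time, the measured TCP pose, the force, the opening and the grip force at its end, in the units of the state.
- ctrl.get_obs(): the state, without advancing time (a new reading comes with each control period).
- ctrl.get_image(name): name is "scene" or "top" or "wrist"; returns the picture (420x560x3 uint8, blue, green, red); there is no depth.
- ctrl.camera_params(name): a dict with "fx", "fy", "cx", "cy" (pixels), "k1" (the pictures are not rectified: a ray, as slopes to the right and down, at radius r is drawn at 1 + k1 r^2 times it, then the intrinsics apply), "pose" (4x4, takes a point from camera to world coordinates). Camera axes: x right, y down, z forward; pixel columns grow to the right and rows downward; lengths in mm; the calibration is good to about 2 mm. A picture is of the moment at which its call begins: read the wrist's pose just before it. camera_params takes no time and is no camera call; for the wrist camera it gives the pose at the moment of the call.
- ctrl.hand_in(): hands the job in; it is judged then, once.
Trained networks look in the newest picture that a camera, given by its name, has taken for a name from the list of things; names that differ only in an ending like _2 or _b are one class to them, and where a whole thing is asked for, a point or a joint stands for the part that bears it (a point fixed in the world has none). Each returns a list of dicts, best first, with "confidence" (0 to 1); they miss things now and then, are a little off and sometimes report something else, mostly with a low value. They report only what shows in the picture. A call takes as long as a camera call. They do not tell look-alikes from the thing itself.
- ctrl.find_in(label, camera): "location" ([x, y, z] in mm, in world coordinates, good to about 4 mm: the middle of the surface that is visible of it).
- ctrl.trace(label, camera): "mask" (420x560 bool, what is visible of it).
- ctrl.mark_of(label, camera): "location" ([x, y, z] in mm, in world coordinates, good to about 4 mm: a listed point, or the origin of a listed thing).
The state is a dict: "time_s": time; "qpos": joint angles; "joint_vel": joint speeds; "joint_efforts": joint torques, N m; "tcp_pos": TCP position; "ee_rot": TCP orientation; "contact_force": force on the tool from outside, world axes, zero at the start; "torque": the same for the moment, N m; "grip_width": finger opening in mm; "grasp_force": force on a finger pad.
Only numpy, scipy, OpenCV 4.12 (cv2) and the standard library are available. Lean on these libraries where they do the work, as an engineer would, in place of code of your own. Each camera call takes 0.05 s, during which the arm holds its last target. There are 200 camera calls.

## Working session

There is one attempt and no reset: what is moved stays moved. The work goes in short steps, Python scripts to look and compute and a shell command to move; the robot and the scene stay as the last step left them, time stands still between calls to the robot, and variables do not carry over. Pictures are saved under pics/ and viewed, at most 10 in all, crops included, and the job is handed in when it is done.

```bash
mkdir -p pics; python3 - <<'E'
from plant import ctrl
import cv2,numpy as np
o=ctrl.get_obs();print(o['tcp_pos'],o['ee_rot'],o['grip_width'],ctrl.pinch_z,o['time_s'])
ims=[]
for c in('top','scene'):
    im=ctrl.get_image(c);ims.append(im)
    for l in('home','stop_face','shaft_axis','bar_mid','block','bush_plate','thumb_bar','jig','oil_bottle','spare_offcut','finger_plane'):
        try:print(c,l,[(np.round(d['location']).tolist(),round(d['confidence'],2)) for d in ctrl.mark_of(l,c)][:3])
        except Exception as e:print(l,e)
    cv2.imwrite(f'pics/{c}0.png',im)
E
```

```text
[ 189.16254031 -489.27390742  230.73803378] [-6.48715838e-04  9.83047409e-01  1.83350403e-01 -2.85367631e-05] 85.24811233860787 18.700000000000003 0.0
top home [([690.0, -68.0, 25.0], 0.68), ([650.0, -104.0, 24.0], 0.66)]
top stop_face [([690.0, -67.0, 30.0], 0.63), ([651.0, -102.0, 24.0], 0.29)]
top shaft_axis []
top bar_mid [([512.0, -93.0, 45.0], 0.57)]
top block [([560.0, 140.0, -4.0], 0.64), ([571.0, -160.0, 18.0], 0.58)]
top bush_plate [([572.0, -160.0, 22.0], 0.41)]
top thumb_bar [([583.0, -96.0, 49.0], 0.81)]
top jig [([592.0, -115.0, 0.0], 0.78)]
top oil_bottle [([764.0, -60.0, 0.0], 0.8), ([591.0, -109.0, -2.0], 0.26)]
top spare_offcut [([642.0, -236.0, 2.0], 0.77)]
top finger_plane [([455.0, -7.0, 2.0], 0.84), ([512.0, -93.0, 45.0], 0.17)]
scene home [([650.0, -103.0, 14.0], 0.55), ([593.0, -117.0, 1.0], 0.43)]
scene stop_face [([692.0, -74.0, 30.0], 0.93), ([576.0, -94.0, 49.0], 0.71)]
scene shaft_axis [([532.0, -124.0, 47.0], 0.55)]
scene bar_mid [([514.0, -88.0, 48.0], 0.79)]
scene block [([568.0, -156.0, 18.0], 0.95), ([561.0, 144.0, -2.0], 0.76)]
scene bush_plate [([577.0, -93.0, 48.0], 0.62)]
scene thumb_bar [([577.0, -98.0, 54.0], 0.68)]
scene jig [([592.0, -118.0, 2.0], 0.74)]
scene oil_bottle [([759.0, -56.0, -2.0], 0.55), ([692.0, -75.0, 26.0], 0.47), ([574.0, -96.0, 52.0], 0.38)]
scene spare_offcut [([644.0, -236.0, -4.0], 0.45)]
scene finger_plane [([458.0, -12.0, 3.0], 0.83)]
```

View pics/top0.png

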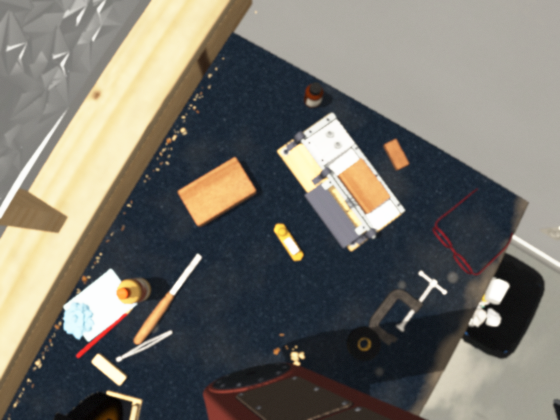

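View pics/scene0.png

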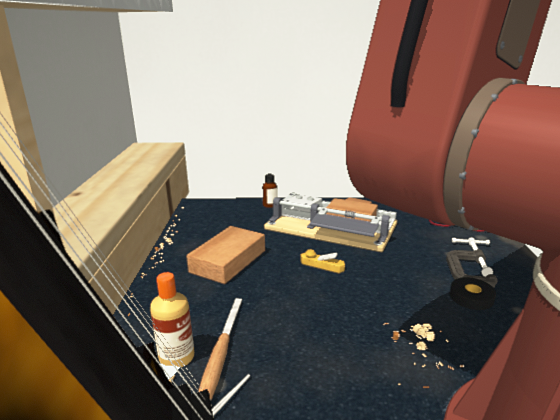

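The top view shows the jig at pixels (285–405, 115–245). The small block is in the channel at about (365, 185), and the larger look-alike is at (217, 190). The scene view agrees. A rough jig pose is origin (592, -116), yaw about 35°, with the block at about jig x -42. I'll move above the straddle position and refine from there.

```bash
python3 -m pendant '[0.06,-0.03,0,-7,0.12,-0.06,0,-14,0.17,-0.085,0.01,-14,0.22,-0.11,0.02,-14,0.27,-0.135,0.03,-14,0.32,-0.16,0.04,-14,0.37,-0.185,0.05,-14,0.398,-0.199,0.05,-14,0.398,-0.199,0.05,-14,0.398,-0.199,0.05,-14]' 0.0854
cat > h.py <<'E'
from plant import ctrl
import cv2,numpy as np
from scipy.optimize import least_squares
J={'home':(55,-22.5),'stop_face':(105,-22.5),'shaft_axis':(-52,25),'bar_mid':(-52,65),'bush_plate':(0,25),'thumb_bar':(0,25),'jig':(0,0)}
def proj(c,P,T=None):
    p=ctrl.camera_params(c);q=np.c_[P,np.ones(len(P))]@np.linalg.inv(p['pose'] if T is None else T).T
    s=q[:,:2]/q[:,2:3];s=s*(1+p['k1']*(s**2).sum(1,keepdims=True))
    return s*[p['fx'],p['fy']]+[p['cx'],p['cy']]
def j2w(v,P):
    P=np.asarray(P,float);c,s=np.cos(v[2]),np.sin(v[2])
    return np.c_[v[0]+c*P[:,0]-s*P[:,1],v[1]+s*P[:,0]+c*P[:,1],P[:,2]]
def fit(obs):
    a=np.array([J[l] for l,_ in obs],float);b=np.array([p for _,p in obs])
    f=lambda v:(j2w(v,np.c_[a,a[:,0]*0])[:,:2]-b).ravel()
    r=least_squares(f,[592,-116,.61],loss='soft_l1',f_scale=4);return r.x,r.fun.reshape(-1,2)
E
python3 - <<'E'
from h import *
P=[('jig',(592,-115)),('jig',(592,-118)),('home',(650,-104)),('home',(650,-103)),('stop_face',(690,-67)),('stop_face',(692,-74)),('shaft_axis',(532,-124)),('bar_mid',(512,-93)),('bar_mid',(514,-88)),('thumb_bar',(583,-96)),('thumb_bar',(577,-98)),('bush_plate',(577,-93))]
T=ctrl.camera_params('wrist')['pose'];im=ctrl.get_image('wrist')
for l in list(J)+['block']:
    for d in ctrl.mark_of(l,'wrist')[:2]:
        x=d['location'];print(l,np.round(x),round(d['confidence'],2))
        if l in J and d['confidence']>.5:P.append((l,x[:2]))
v,r=fit(P);print(v,np.degrees(v[2]))
for (l,_),e in zip(P,r):print(l,np.round(e,1),end=' ')
o=ctrl.get_obs();print(o['time_s'],o['tcp_pos'],o['ee_rot'])
B=[(-135,-68,12),(125,-68,12),(125,74,12),(-135,74,12)]
F=[(-118,43,47),(14,43,47),(14,85,42),(-118,85,42)]
K=[(-92,-52.5,46),(8,-52.5,46),(8,7.5,46),(-92,7.5,46)]
np.save('v.npy',v)
for c,i,t in(('wrist',im,T),('top',cv2.imread('pics/top0.png'),None)):
    i=i.copy()
    for Q,col in((B,(0,0,255)),(F,(0,255,0)),(K,(255,0,0))):
        cv2.polylines(i,[np.int32(np.round(proj(c,j2w(v,Q),t)*8))],True,col,1,cv2.LINE_AA,3)
    if c=='top': i=cv2.resize(i[90:260,250:430],None,fx=3.3,fy=3.3,interpolation=2)
    cv2.imwrite(f'pics/{c}1.png',i)
E
```

```text
time_s: 2.45
tcp_pos: [488.4, -160.9, 181.3]
ee_rot: [0.0, 0.953, 0.302, -0.0]
contact_force: [0.2, -0.2, 0.4]
grip_width: 85.6
grasp_force: 0.0
home [ 647. -101.   18.] 0.9
shaft_axis [ 538. -126.   49.] 0.79
bar_mid [512. -95.  47.] 0.82
thumb_bar [576. -95.  51.] 0.58
jig [ 591. -114.   -0.] 0.71
jig [572. -97.  48.] 0.66
block [ 566. -161.   14.] 0.87
[ 591.71167399 -115.15047035    0.61669471] 35.33400404292091
jig [-0.3 -0.2] jig [-0.3  2.8] home [-0.4  2.3] home [-0.4  1.3] stop_face [ 0.4 -5.8] stop_face [-1.6  1.2] shaft_axis [ 2.8 -0.8] bar_mid [-0.3  0.8] bar_mid [-2.3 -4.2] thumb_bar [-5.7  1.2] thumb_bar [0.3 3.2] bush_plate [ 0.3 -1.8] home [ 2.3 -0.9] shaft_axis [-3.5  0.8] bar_mid [-0.2  2.9] thumb_bar [1.2 0. ] jig [ 1.1 -0.9] jig [ 19.6 -18.1] 2.9 [ 488.6323996  -160.91645602  181.3795155 ] [5.13703956e-05 9.53460759e-01 3.01517125e-01 4.01933660e-05]
```

View pics/wrist1.png

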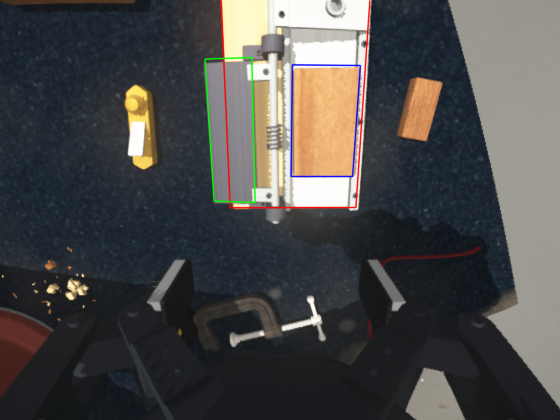

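View pics/top1.png

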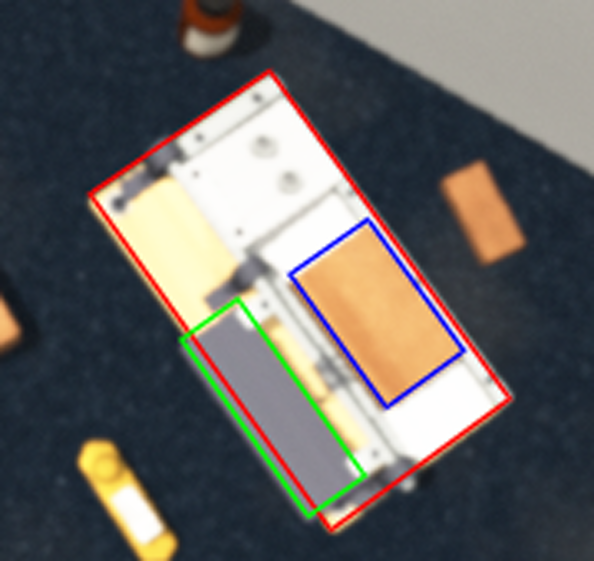

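Both overlays match the board, bar and block within about 2 mm. The block's trailing end is at jig x ≈ -92, and the TCP is at jig (-110.6, 22.3), already aligned. Descending now: the bar finger presses, and the other goes into the channel behind the block.

```bash
python3 -m pendant '[0,0,0.05,0,0,0,0.1,0,0,0,0.13,0,0,0,0.14,0,0,0,0.147,0,0,0,0.154,0,0,0,0.161,0,0,0,0.161,0,0,0,0.161,0]'
python3 - <<'E'
from h import *
v=np.load('v.npy')
im=ctrl.get_image('wrist');cv2.imwrite('pics/w2.png',im)
im=ctrl.get_image('scene');cv2.imwrite('pics/s2.png',cv2.resize(im[160:280,230:430],None,fx=4,fy=4,interpolation=2))
o=ctrl.get_obs();print(o['time_s'],o['contact_force'],o['torque'])
E
```

```text
time_s: 4.03
tcp_pos: [489.6, -160.9, 21.1]
ee_rot: [0.0, 0.953, 0.302, 0.001]
contact_force: [0.8, -0.3, 5.6]
grip_width: 85.5
grasp_force: 2.3
4.125 [ 9.29387330e-04 -1.74121572e-01  5.99874345e+00] [ 0.10840337 -0.02418997 -0.06764529]
```

View pics/w2.png

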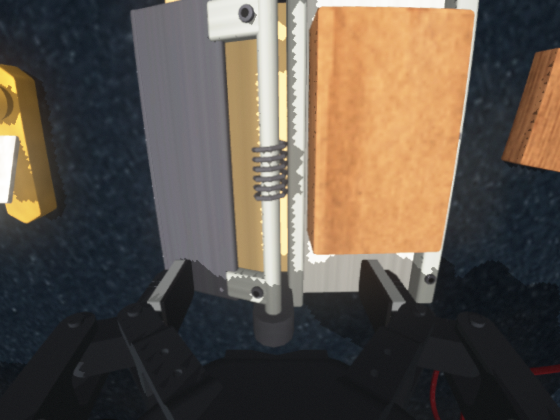

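View pics/s2.png

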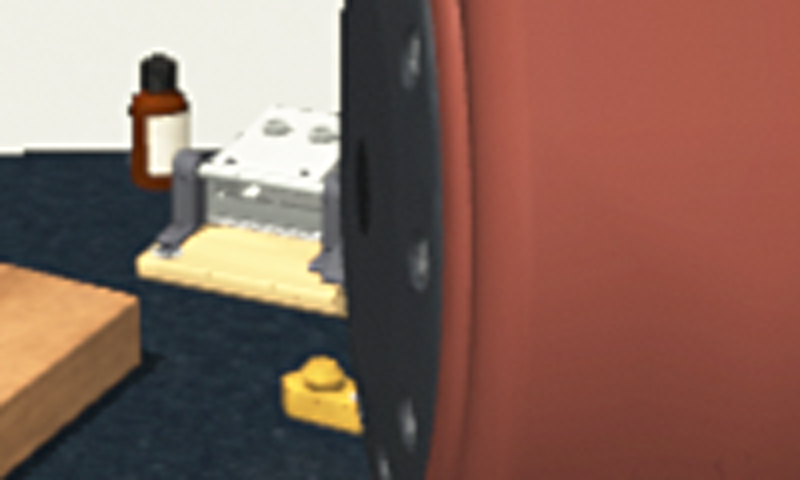

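The force is about 6 N up and the plate is visibly raised, so the bar is pressed. The channel finger sits clear behind the block's end (pixels 385, 255–280). I'll press 3 mm deeper and push.

```bash
python3 -m pendant '[0,0,0.003,0,0.006,0,0.003,0,0.012,0,0.003,0,0.018,0,0.003,0,0.026,0,0.003,0,0.034,0,0.003,0,0.034,0,0.003,0]'
python3 - <<'E'
from h import *
im=ctrl.get_image('wrist');cv2.imwrite('pics/w3.png',im)
o=ctrl.get_obs();print(o['time_s'],o['contact_force'],o['torque'],o['tcp_pos'])
E
```

```text
time_s: 5.0
tcp_pos: [516.8, -140.2, 17.3]
ee_rot: [-0.0, 0.953, 0.302, 0.0]
contact_force: [-0.6, 2.1, 4.5]
grip_width: 85.8
grasp_force: 2.6
5.05 [-0.82376359  3.21878067  3.79105912] [ 0.87963867  0.31272007 -0.04931462] [ 516.79038113 -140.18668042   17.3693481 ]
```

View pics/w3.png

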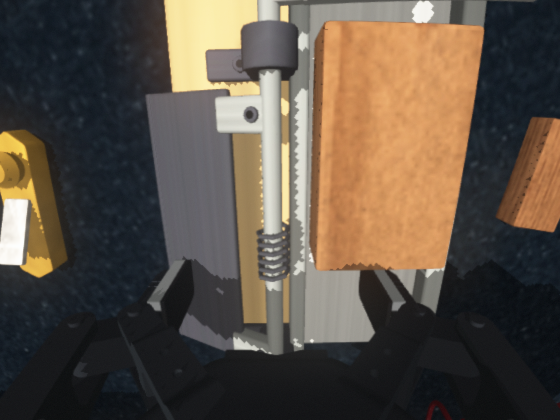

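The block has moved with the finger by about 26 mm: its trailing edge is at row 268 against 253 before, and the gap has closed. Pushing on.

```bash
python3 -m pendant '[0.006,0,0.001,0,0.014,0,0.001,0,0.022,0,0.001,0,0.03,0,0.001,0,0.038,0,0.001,0,0.046,0,0.001,0,0.054,0,0.001,0,0.06,0,0.001,0,0.064,0,0.001,0,0.064,0,0.001,0]'
python3 - <<'E'
from h import *
im=ctrl.get_image('wrist');cv2.imwrite('pics/w4.png',im)
v=np.load('v.npy');o=ctrl.get_obs();c,s=np.cos(v[2]),np.sin(v[2]);R=np.array([[c,s],[-s,c]])
print(o['time_s'],R@(o['tcp_pos'][:2]-v[:2]),o['tcp_pos'][2],R@o['contact_force'][:2],o['contact_force'][2])
E
```

```text
time_s: 6.3
tcp_pos: [569.4, -103.6, 16.3]
ee_rot: [-0.0, 0.953, 0.302, 0.0]
contact_force: [-1.8, 2.8, 4.9]
grip_width: 85.2
grasp_force: 2.6
6.35 [-11.59676991  22.35104577] 16.281047112004078 [-0.36948574  4.15189738] 3.81933046894692
```

View pics/w4.png

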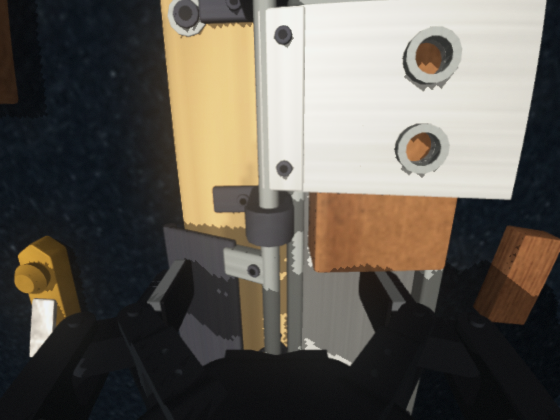

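The block is under the plate, with wood visible through both bushes, and about 5 mm remains. I'll creep it in and watch the force.

```bash
python3 -m pendant '[0.0015,0,0,0,0.003,0,0,0,0.004,0,0,0,0.005,0,0,0,0.005,0,0,0]'; python3 -m pendant '[0.001,0,0,0,0.001,0,0,0]';python3 -m pendant '[0.001,0,0,0,0.001,0,0,0]'
```

```text
time_s: 6.98
tcp_pos: [572.8, -101.4, 16.3]
ee_rot: [0.0, 0.953, 0.302, -0.0]
contact_force: [-5.4, -0.0, 4.0]
grip_width: 85.1
grasp_force: 3.0
time_s: 7.22
tcp_pos: [573.6, -100.9, 16.3]
ee_rot: [0.0, 0.953, 0.302, -0.0]
contact_force: [-4.5, 0.4, 4.3]
grip_width: 85.7
grasp_force: 2.9
time_s: 7.48
tcp_pos: [573.8, -100.7, 16.3]
ee_rot: [0.0, 0.953, 0.301, -0.001]
contact_force: [-7.8, -1.2, 6.7]
grip_width: 85.0
grasp_force: 4.5
```

```bash
python3 -m pendant '[0.001,0,0,0,0.001,0,0,0]';python3 -m pendant '[0.001,0,0,0,0.002,0,0,0,0.002,0,0,0]'
python3 - <<'E'
from h import *
im=ctrl.get_image('wrist');cv2.imwrite('pics/w5.png',im)
v=np.load('v.npy');o=ctrl.get_obs();c,s=np.cos(v[2]),np.sin(v[2]);R=np.array([[c,s],[-s,c]])
print(o['time_s'],R@(o['tcp_pos'][:2]-v[:2]),o['tcp_pos'][2],R@o['contact_force'][:2],o['contact_force'][2])
E
```

```text
time_s: 7.72
tcp_pos: [573.9, -100.6, 16.2]
ee_rot: [0.001, 0.954, 0.301, -0.002]
contact_force: [-11.1, -4.6, 9.2]
grip_width: 85.4
grasp_force: 7.0
time_s: 8.1
tcp_pos: [573.9, -100.5, 16.2]
ee_rot: [0.001, 0.954, 0.3, -0.003]
contact_force: [-17.7, -9.0, 12.6]
grip_width: 85.5
grasp_force: 11.1
8.15 [-6.06126687 22.19798155] 16.213044809848167 [-20.1076143    2.75955173] 13.601915287281138
```

View pics/w5.png

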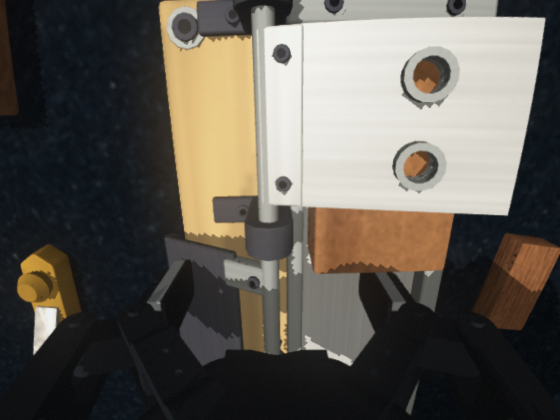

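It has stalled at 20 N with the finger face at jig x 4.9, where home is 5, so the block is on the stop. I'll back off along the channel first, so friction can't lift the block, then raise the hand.

```bash
python3 -m pendant '[-0.004,0,0,0,-0.008,0,0,0,-0.014,0,0,0,-0.018,0,0,0,-0.018,0,0,0,-0.018,0,-0.005,0,-0.018,0,-0.01,0,-0.018,0,-0.015,0,-0.018,0,-0.022,0,-0.018,0,-0.04,0,-0.04,0,-0.09,0,-0.08,0,-0.14,0,-0.13,0,-0.18,0,-0.18,0,-0.19,0,-0.18,0,-0.19,0,-0.18,0,-0.19,0]'
python3 - <<'E'
from h import *
v=np.load('v.npy')
T=ctrl.camera_params('wrist')['pose'];im=ctrl.get_image('wrist')
for l in ('block','bush_plate','finger_plane','spare_offcut','oil_bottle'):print(l,[(np.round(d['location']).tolist(),round(d['confidence'],2)) for d in ctrl.mark_of(l,'wrist')][:2])
ims=[im,ctrl.get_image('top')]
o=[]
for c,i,t in zip(('wrist','top'),ims,(T,None)):
    i=i.copy()
    cv2.polylines(i,[np.int32(np.round(proj(c,j2w(v,[(5,-52.5,46),(105,-52.5,46),(105,7.5,46),(5,7.5,46)]),t)*8))],True,(255,0,0),1,cv2.LINE_AA,3)
    if c=='top': i=cv2.resize(i[80:260,240:430],(443,420),interpolation=2)
    else: i=cv2.resize(i[:250,150:450],(350,292))
    o.append(cv2.copyMakeBorder(i,0,420-i.shape[0],0,0,0))
cv2.imwrite('pics/end.png',np.hstack(o))
E
```

```text
time_s: 10.15
tcp_pos: [430.1, -202.3, 206.6]
ee_rot: [0.0, 0.953, 0.301, 0.0]
contact_force: [0.6, -0.2, -0.2]
grip_width: 85.2
grasp_force: 0.0
block []
bush_plate []
finger_plane [([459.0, -4.0, -3.0], 0.68)]
spare_offcut [([644.0, -233.0, 1.0], 0.64)]
oil_bottle []
```

View pics/end.png

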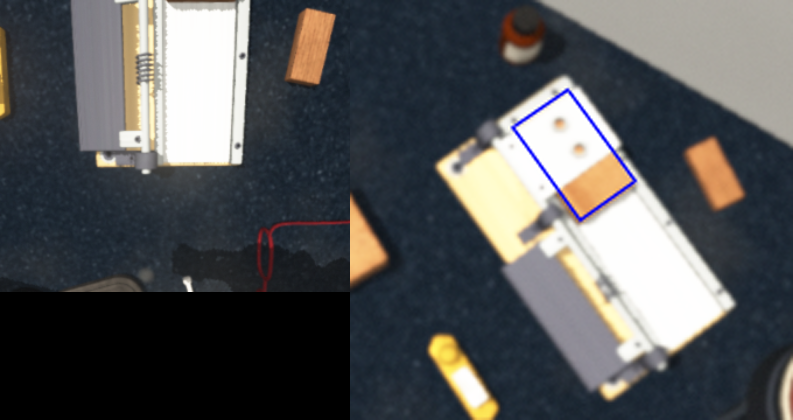

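The top view shows the block's trailing end exactly on the home outline (about 580–635, 180–220). The plate has closed on it, the bystanders haven't moved, and the hand is clear with no force. Handing in.

```bash
python3 -c "
from plant import ctrl
print(ctrl.hand_in())"
```

```text
the job is handed in; nothing more can be done
None
```

The block is home against the end stop, the plate has sprung shut onto it, the hand is clear, and the job was handed in at about 10 s; no verdict was returned.

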